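# Hold the wallet press open at its index

## Task

Draw the locking pin out of the side of the wallet press and park it lying fully down in the open notch of the bracket beside the press, then let go of it. Then lift the press's hinged top plate until it lines up with the index arm set at the press's side, and finish still holding the plate steady at that angle in the gripper: it falls shut if let go. Leave the stack of wallets, the tray and the jar where they are, and do not shift the index arm.

Things in the scene. Friction and masses are not known exactly. Their poses are not given: they have to be found in the camera images.
- press: Bolted-down bench press for wallets: grey base 250 x 250 x 16 mm, a black pile of wallets (top at 82 mm) under a hinged top plate. Origin: centre of the underside; +x from the plate's free front edge to the rear hinge, +y to the steel cheek block with the pin, z up. Cheek: x -65..5, y 97..127, z 16..134 mm.
- bore (a point): Outer mouth of the cheek's 14 mm round through bore, at press x -30, y 127, z 104 mm; the bore runs level along the press's y, 30 mm long. Axes as the press's.
- pin: Locking pin, about 90 g: steel shank 12 mm diameter, 70 mm long, tapered tip; round black grip 18 mm diameter, 45 mm long. Origin on the axis at the shoulder between them; shank to the pin's -y, grip to +y (grip at y 23 mm). At the start it lies level in the bore along the press's y, shoulder about 2 mm off the cheek, shank over the plate so that it cannot rise. Draw it at least 70 mm along +y.
- pin_mid (a point): Point on the pin's axis halfway along the shank, 35 mm from the shoulder; the pin balances about 10 mm from the shoulder.
- bracket: Bolted-down parking bracket on the pin side of the press: aluminium block 60 (x) x 50 (y) mm, 68 mm high, on a foot 110 x 70 x 8 mm. Origin: centre of the underside. An open-topped notch 15 mm wide, flared to about 35 mm at the top, runs right through along y, floor 45 mm above the bench. The shank lies in it; the 18 mm grip stays outside the block (+y side or the other).
- notch (a point): Middle of the notch at the height of a seated pin's axis: 51 mm above the bench, axes as the bracket's. A parked pin has pin_mid near this point (x and z within 5 mm, y within 25 mm) and its y axis along the notch.
- plate (a joint): Angle of the hinged top plate in rad: 0 shut and level, grows as the front edge is lifted; range 0 to 1.3. It swings freely and falls shut when let go. Aluminium plate 175 mm (front to rear) x 180 mm wide x 10 mm, about 0.4 to 0.8 kg; hinge along the press's y. It turns about press x 100, z 90 mm.
- plate_bar (a point): Centre of the round steel grip bar on top of the plate: 12 mm diameter, along the press's y, 96 mm free between its posts; 160 mm in front of the hinge axis and 45 mm above the plate's mid-plane (40 mm above its top face). Axes turn with the plate: x from the front to the hinge, along the plate; at angle 0 they equal the press's.
- plate_hinge (a point): Point on the hinge axis of the plate, in the middle of its width, 90 mm above the bench. Axes turn with the plate.
- index (a joint): Angle in rad at which the index arm is set, 0.55 to 0.9, on the same axis and sense as plate: the plate lines up when both read the same. The arm is a flat steel strip 195 x 10 mm with a black knob at the hinge end, outside a curved steel bar on the -y side of the press; it is stiff and stays as set.
- index_tip (a point): Free end of the index arm, 190 mm from the hinge axis, at press y -128 mm. Axes turn with the arm: x points along the arm to the hinge.
- wallets: Bystander: loose black stack of wallets 117 x 97 x 48 mm, origin under its centre.
- tray: Bystander: loose red open tray 200 x 140 x 60 mm, origin under its centre.
- jar: Bystander: loose closed jar, 60 mm diameter, 85 mm tall, origin under its centre.
Things that resemble listed ones, but are neither listed nor needed, are in the scene too. Several things have the shape of the pin; the one meant has the colours described above. What is shaped like the bracket but red is not meant.

How it is judged (in metres and radians):
On the way, in this order (a step that is already met when the one before it is completed fails the run):
1. the pin is drawn clear of the bore (y of pin in the frame of press above 0.197 m), for 0.1 s.
2. the pin lies let go in the bracket's notch, the plate still shut (x of pin_mid in the frame of notch between -0.005 and 0.005 m and y of pin_mid in the frame of notch between -0.025 and 0.025 m and z of pin_mid in the frame of notch between -0.005 and 0.005 m and angle between the y axis of pin and the y axis of notch, either way round below 0.12 rad and contact force between the fingers and pin below 0.1 N and value of joint plate below 0.1 rad), for 0.2 s.
At the end, for the whole second after the job is handed in: The pin lies released and at rest along the bracket's notch (shank middle within 5 mm across and in height, 25 mm along, within 0.12 rad of the notch), and the fingers hold the top plate (over 1 N, nothing loose propping it) still, within 0.06 rad of the index arm (x of pin_mid in the frame of notch between -0.005 and 0.005 m and y of pin_mid in the frame of notch between -0.025 and 0.025 m and z of pin_mid in the frame of notch between -0.005 and 0.005 m and angle between the y axis of pin and the y axis of notch, either way round below 0.12 rad and contact force between the fingers and pin below 0.1 N and linear speed of pin below 0.02 m/s and angle between the x axis of plate_bar and the x axis of index_tip, either way round below 0.06 rad and velocity of joint plate between -0.05 and 0.05 rad/s and contact force between the fingers and plate above 1 N and contact force between each of wallets, tray, jar, pin and plate below 0.1 N); the arm keeps its last pose, push and grip.
It fails at once if the stack of wallets is moved more than 30 mm (distance of wallets from where it was at the start of the episode above 0.03 m).
It fails at once if the red tray is moved more than 30 mm (distance of tray from where it was at the start of the episode above 0.03 m).
It fails at once if the jar is moved more than 30 mm (distance of jar from where it was at the start of the episode above 0.03 m).
It fails at once if the index arm is shifted (tip by more than 10 mm) (distance of index_tip from where it was at the start of the episode above 0.01 m).
It also fails if it takes over 56 s, if anything falls off the work surface, if the arm or the gripper's body presses on something with over 40 N, if the wrist force passes 120 N, or if a joint passes its speed limit or range.

## Robot

A 7-joint arm with a two-finger parallel gripper is mounted at the origin on the work surface. World frame = base frame: x ahead of the robot, y to its left, z up, the work surface at z = 0. Lengths are in mm, angles in rad, forces in N, time in s.
With the tool pointing down it reaches from about 350 to 900 mm from the base axis. Payload 7.2 kg.
Tool frame: the origin (TCP) lies midway between the tips of the shut fingers; the grasp point (between the pads) lies ctrl.grip_point_offset behind it (ctrl.grip_point_offset is the distance from the TCP to the grasp point, in mm); z points along the fingers, y is the direction in which the jaws open and shut (so a half turn about z gives the same grasp; the last joint's range is limited). The gripper opens to 88 mm and grips with 3 to 60 N. Pads are 20 mm wide; open, the fingers measure 115 mm over their backs; the gripper's body (75 mm by 178 mm) begins 61 mm behind the grasp point.
Start: joints at [-1.401, 0.411, -0.013, 1.596, 0.006, 1.134, -0.082], TCP at [147.238, 607.413, 222.653] pointing down, gripper open.
Joint ranges: [-2.95, 2.95], [-0.29, 1.99], [-1.47, 1.44], [0.14, 2.54], [-1.03, 4.17], [0.13, 1.85], [-2.86, 2.86]. Speed limits (rad/s): [2.39, 2.39, 3.01, 3.01, 3.14, 3.14, 3.14].

## Interface

Orientations are given as a unit quaternion [x, y, z, w].
In Python, from workcell import ctrl gives the robot as it stands. The module is installed in compiled form; this text tells all that it offers.
- The arm moves only by the shell command python3 -m crank 'ROWS' [FORCE]. ROWS is JSON, a list of rows, each a list of 3 entries, a list of its own where there are three numbers: the opening, from 0 (shut) to 1 (fully open), then the shift along the world's x, y, z in cm, then the turn about the world's z in rad. A call has exactly 8 rows; each row is the pose to reach, as a shift and turn from the pose commanded when the call began; what a row does not reach only later rows make up. A row lasts 1/8 s, in which the tool goes at most 62.5 mm and 10.7 degrees, less where a joint would pass 70% of its speed; a pose out of reach is approached as far as the arm can. A call with a gripper value outside its range is refused whole. The fingers move at their own pace and stop on an object; FORCE is the grip in N (left out, the last holds). Time passes only in rows, so rows that repeat a pose let the fingers close, or fill a call up. It gives the time, the measured TCP pose, the force and the opening at its end, in the units of the state.
- ctrl.get_obs(): the state, without advancing time (a new reading comes with each control period).
- ctrl.get_image(name): name is "scene" or "top" or "wrist"; returns a dict with "img" (384x512x3 uint8, blue, green, red), "depth" (384x512 float32, mm along the optical axis (not along the pixel's ray), 0 where there is no reading), "intrinsics" (3x3 intrinsics, pixels), "extrinsics" (4x4, takes a point from world to camera coordinates); the wrist camera has in their place "tool_from_camera" (4x4, takes a point from camera to tool coordinates, whose origin is the TCP and whose axes are the flange's). Camera axes: x right, y up, looking along -z (the intrinsics and any distortion apply to the point x, -y, -z); pixel columns grow to the right and rows downward; lengths in mm; the calibration is good to about 2 mm. A picture is of the moment at which its call begins: read the wrist's pose just before it.
- ctrl.sign_off(): hands the job in, once; it reports no verdict.
The state is a dict: "t": time; "joint_positions": joint angles; "qvel": joint speeds; "joint_torque": joint torques, N m; "position": TCP position; "tcp_rot": TCP orientation; "wrist_force": force on the tool from outside, world axes, zero at the start; "ft_torque": the same for the moment, N m; "opening": finger opening in mm.
Only numpy, scipy, OpenCV 4.12 (cv2) and the standard library are available. Lean on these libraries where they do the work, as an engineer would, in place of code of your own. Each camera call takes 0.05 s, during which the arm holds its last target.

## Working session

There is one attempt and no reset: what is moved stays moved. The work goes in short steps, Python scripts to look and compute and a shell command to move; the robot and the scene stay as the last step left them, time stands still between calls to the robot, and variables do not carry over. Pictures are saved under pics/ and viewed, and the job is handed in when it is done.

```bash
mkdir -p pics; ls
python3 - <<'E'
from workcell import ctrl
import cv2
o=ctrl.get_obs(); print({k:o[k] for k in ('t','position','tcp_rot','opening')}, ctrl.grip_point_offset)
for n in ('scene','top','wrist'):
    d=ctrl.get_image(n); cv2.imwrite(f'pics/{n}0.png',d['img']); print(n,d['intrinsics'].tolist(),[d[k].round(3).tolist() for k in d if k in('extrinsics','tool_from_camera')],[k for k in d])
E
```

```text
pics
{'t': 0.0, 'position': array([147.13009452, 606.90421683, 221.79343925]), 'tcp_rot': array([ 1.18640411e-01,  9.92936943e-01, -8.22393015e-04, -6.57995437e-05]), 'opening': 88.02017361690808} 18.700000000000003
scene [[356.0556463786139, 0.0, 250.69881839884437], [0.0, 356.0556463786139, 192.11265905340727], [0.0, 0.0, 1.0]] [[[-0.231, 0.973, -0.011, 158.404], [-0.626, -0.14, 0.767, 263.467], [0.745, 0.184, 0.641, -1499.538], [0.0, 0.0, 0.0, 1.0]]] ['img', 'depth', 'intrinsics', 'extrinsics']
top [[446.45601671715366, 0.0, 252.80169375110674], [0.0, 446.45601671715366, 186.43135571999056], [0.0, 0.0, 1.0]] [[[0.006, -1.0, -0.021, -10.432], [0.983, 0.002, 0.185, -535.317], [-0.185, -0.022, 0.982, -1264.157], [0.0, 0.0, 0.0, 1.0]]] ['img', 'depth', 'intrinsics', 'extrinsics']
wrist [[325.62924460317106, 0.0, 253.4648063788117], [0.0, 325.62924460317106, 197.0536808963296], [0.0, 0.0, 1.0]] [[[-0.001, 0.967, 0.255, 70.36], [1.0, 0.001, -0.0, 0.317], [-0.001, 0.255, -0.967, -162.07], [0.0, 0.0, 0.0, 1.0]]] ['img', 'depth', 'intrinsics', 'tool_from_camera']
```

View pics/scene0.png

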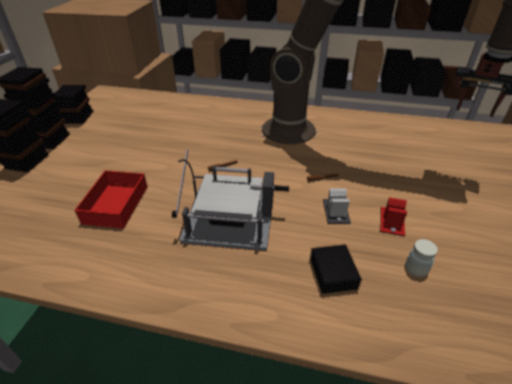

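View pics/top0.png

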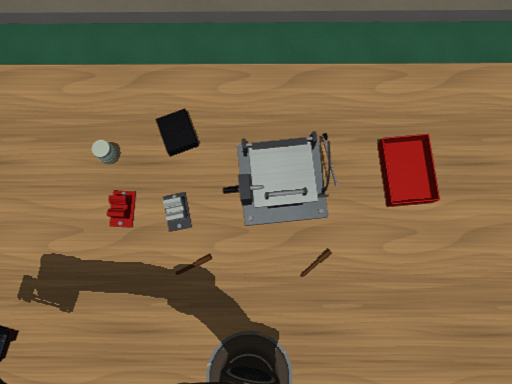

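View pics/wrist0.png

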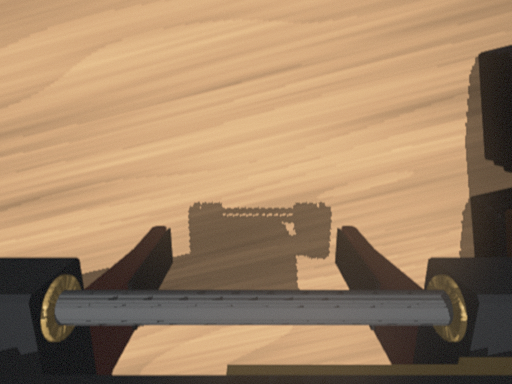

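The top view shows the press at (285,180), with the black-gripped pin candidate in the cheek at (232,189). There are brown pin-like decoys at (195,264) and (316,262). The grey bracket is at (177,211) and the red look-alike at (121,208). Next I'll crop and measure.

```bash
cat > h.py <<'E'
import numpy as np, cv2
from workcell import ctrl
def cloud(d,E=None):
    K=d['intrinsics'];D=d['depth'];v,u=np.mgrid[:D.shape[0],:D.shape[1]]
    X=(u-K[0,2])/K[0,0]*D;Y=-(v-K[1,2])/K[1,1]*D
    P=np.stack([X,Y,-D,np.ones_like(D)],-1)
    T=np.linalg.inv(d['extrinsics']) if E is None else E
    W=(P@T.T)[...,:3]; W[D==0]=np.nan
    return W
def wristE(o,d):
    from scipy.spatial.transform import Rotation as R
    T=np.eye(4);T[:3,:3]=R.from_quat(o['tcp_rot']).as_matrix();T[:3,3]=o['position']
    return T@d['tool_from_camera']
def proj(d,p):
    c=d['extrinsics']@np.r_[p,1];K=d['intrinsics']
    return K[0,0]*c[0]/-c[2]+K[0,2], K[1,1]*(-c[1])/-c[2]+K[1,2]
def crop(img,u0,u1,v0,v1,name,s):
    cv2.imwrite(name,cv2.resize(img[v0:v1,u0:u1],None,fx=s,fy=s,interpolation=cv2.INTER_CUBIC))
E
python3 - <<'E'
from h import *
d=ctrl.get_image('top');s=ctrl.get_image('scene')
np.savez('top0',**d);np.savez('scene0',**s)
crop(d['img'],95,345,120,280,'pics/topc.png',3)
crop(s['img'],165,415,140,300,'pics/scenec.png',3)
W=cloud(d)
for n,(u,v) in dict(pin=(230,189),grip0=(226,190),grip1=(237,189),tbl=(60,190),bracketfoot=(183,226),cheek=(246,187),platec=(285,170),bar=(286,192),jar=(101,148),tray=(408,170)).items(): print(n,W[v,u].round(1))
for n,m in dict(base=(slice(195,225),slice(240,330))).items(): pass
E
```

```text
pin [515.8  54.  114. ]
grip0 [512.8  65.1 114.9]
grip1 [515.8  34.4 114.4]
tbl [532.1 586.3   1.4]
bracketfoot [421.7 200.7  11.5]
cheek [517.1   8.4 138.4]
platec [ 574.7 -101.    95.6]
bar [ 503.1 -101.   139.8]
jar [640.4 434.   92.6]
tray [ 595.2 -478.9    6.9]
```

View pics/topc.png

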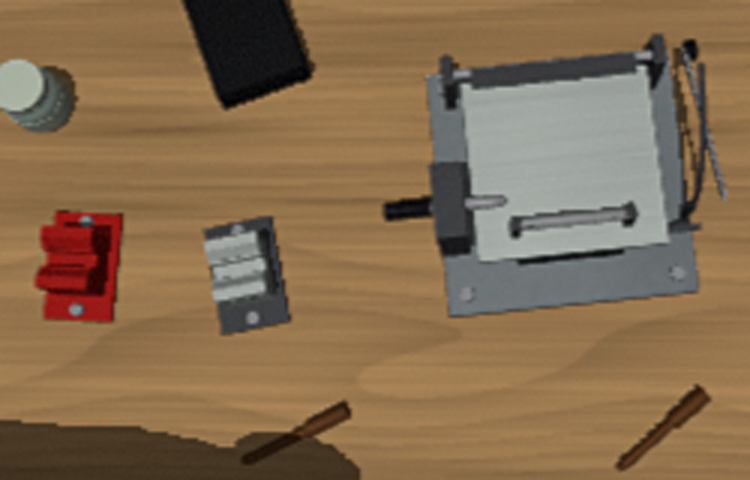

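View pics/scenec.png

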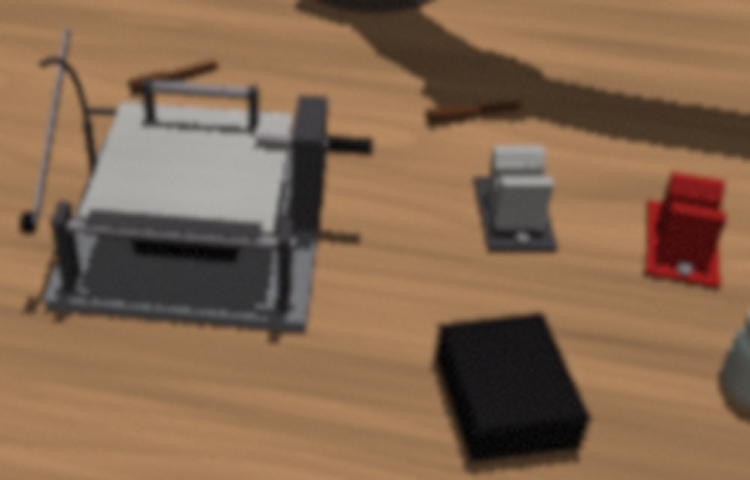

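The black-gripped pin in the cheek is clearly the one meant; the black bar at (278,219) in the scene view is only its shadow. The bracket is the grey one. I'll move to look at it with the wrist camera.

```bash
python3 -m crank '[[1,[3.4,-5,1],-0.15],[1,[6.8,-10,2],-0.31],[1,[10.2,-15,3],-0.46],[1,[13.6,-20,4],-0.62],[1,[17,-25,5],-0.77],[1,[20.4,-30,6],-0.93],[1,[23.8,-35,7],-1.08],[1,[27.2,-40,8],-1.23]]' 40; python3 -m crank '[[1,[2.5,-3.5,0],0],[1,[5,-7,0],0],[1,[7.5,-10.5,0],0],[1,[9.6,-14,0],0],[1,[9.6,-14.7,0],0],[1,[9.6,-14.7,0],0],[1,[9.6,-14.7,0],0],[1,[9.6,-14.7,0],0]]'
python3 - <<'E'
from h import *
o=ctrl.get_obs();d=ctrl.get_image('wrist');print(o['position'],o['tcp_rot'],o['t'])
cv2.imwrite('pics/w1.png',d['img']);np.savez('w1',E=wristE(o,d),**d)
E
```

```text
t: 1.25
position: [420.0, 205.6, 303.3]
tcp_rot: [0.672, 0.741, 0.0, -0.0]
wrist_force: [1.0, -0.4, -0.1]
opening: 87.6
t: 2.25
position: [514.9, 61.7, 302.7]
tcp_rot: [0.669, 0.743, 0.0, -0.0]
wrist_force: [0.7, 0.3, 0.4]
opening: 87.5
[514.88849484  61.6804447  302.6861541 ] [ 6.68991120e-01  7.43270356e-01  1.65005203e-04 -1.77407751e-04] 2.25
```

View pics/w1.png

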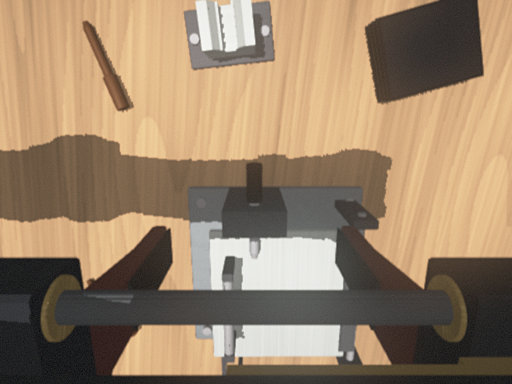

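The wrist view shows the pin grip at (254,180), the cheek at (254,212), the base's +y edge along row 187, and the bracket at (230,35) with its notch between the white prongs. Next I'll fit poses from the point clouds.

Run:
```python
from h import *
for nm in ('w1','top0'):
    d=np.load(nm+'.npz'); W=cloud(d,d['E'] if 'E' in d else None); Z=W[...,2]
    def rect(m,lab):
        P=W[m]; 
        if len(P)<10: print(nm,lab,len(P));return
        r=cv2.minAreaRect(P[:,:2].astype(np.float32)); print(nm,lab,len(P),'med z %.1f'%np.median(P[:,2]),'c',np.round(r[0],1),'size',np.round(r[1],1),'ang %.1f'%r[2])
    X,Y=W[...,0],W[...,1]
    reg=(X>400)&(X<680)&(Y>-230)&(Y<30)
    rect((X>450)&(X<560)&(Y>28)&(Y<90)&(Z>90)&(Z<130),'grip')
    rect((X>450)&(X<580)&(Y>-40)&(Y<40)&(Z>128)&(Z<145),'cheektop')
    m=reg&(Z>88)&(Z<102); rect(m,'plate')
    m=(X>380)&(X<700)&(Y>-260)&(Y<60)&(Z>10)&(Z<24); rect(m,'base')
    m=(X>450)&(X<540)&(Y>-180)&(Y<-30)&(Z>130)&(Z<150); rect(m,'bar')
    b=(X>380)&(X<560)&(Y>130)&(Y<270)
    rect(b&(Z>60)&(Z<80),'brk top'); rect(b&(Z>4)&(Z<20),'brk foot'); rect(b&(Z>40)&(Z<55),'floor')
    rect((Y>280)&(Y<420)&(X>350)&(X<540)&(Z>60)&(Z<85),'red top')
    t=(X>300)&(X<420)&(Y<200)&(Y>-200); print('table',np.nanmedian(Z[t]))
```

```text
w1 grip 971 med z 110.7 c [528.7  52.9] size [45.2 48.4] ang 4.1
w1 cheektop 1847 med z 134.1 c [519.7  14.2] size [69.5 31.1] ang 5.8
w1 plate 11047 med z 95.1 c [574.8 -90.2] size [198.6 248.6] ang 5.5
w1 base 5527 med z 16.1 c [560.9 -92.2] size [249.5 250.4] ang 6.0
w1 bar 592 med z 140.4 c [501.6 -99.9] size [ 12.2 116.4] ang 6.2
w1 brk top 1806 med z 68.0 c [466.3 221.7] size [60.1 50.7] ang 12.2
w1 brk foot 2425 med z 8.2 c [466.4 221.6] size [110.   70.1] ang 12.1
w1 floor 700 med z 45.3 c [465.9 221.5] size [58.9 50.3] ang 12.3
w1 red top 0
table 0.10514589505459071
top0 grip 103 med z 111.0 c [516.1  54. ] size [17.9 45. ] ang 7.4
top0 cheektop 275 med z 135.0 c [519.9  15. ] size [70.4 30. ] ang 6.0
top0 plate 3879 med z 95.9 c [572.9 -98.6] size [191.5 261.5] ang 5.9
top0 base 2096 med z 16.8 c [544.7 -90. ] size [292.5 259.5] ang 6.1
top0 bar 189 med z 140.7 c [502.3 -99.5] size [ 12.8 113.3] ang 5.8
top0 brk top 261 med z 67.8 c [466.8 222.4] size [60.8 51.2] ang 10.9
top0 brk foot 631 med z 7.3 c [470.1 200. ] size [179.6 139.8] ang 0.1
top0 floor 108 med z 46.4 c [465.5 222.1] size [57.4 50.7] ang 12.2
top0 red top 263 med z 67.5 c [474.9 388.4] size [52.4 60.6] ang 88.0
table 0.9936221471855333
```

The sizes all match the stated ones: press centre about (561,-93.3) at yaw 0.104, bracket (466.4,221.8) at yaw 0.211, grip centre about (516,54). The jaws are already aligned, so I'll descend onto the grip.

```bash
python3 -m crank '[[1,[0.1,-1.2,-5],0],[1,[0.1,-1.2,-10],0],[1,[0.1,-1.2,-15],0],[1,[0.1,-1.2,-18],0],[1,[0.1,-1.2,-20],0],[1,[0.1,-1.2,-21.7],0],[1,[0.1,-1.2,-21.7],0],[1,[0.1,-1.2,-21.7],0]]' 40
python3 - <<'E'
from h import *
o=ctrl.get_obs();d=ctrl.get_image('wrist');print(o['position'],o['tcp_rot'],o['t'],o['wrist_force'])
cv2.imwrite('pics/w2.png',d['img']);np.savez('w2',E=wristE(o,d),**d)
E
```

```text
t: 3.3
position: [516.7, 48.5, 86.3]
tcp_rot: [0.67, 0.743, 0.0, 0.0]
wrist_force: [-0.7, 0.1, 0.4]
opening: 87.7
[516.72265204  48.51788773  86.29726119] [6.69745667e-01 7.42590400e-01 4.05858049e-04 2.73257534e-04] 3.3 [-0.66058125  0.09362183  0.4206519 ]
```

View pics/w2.png

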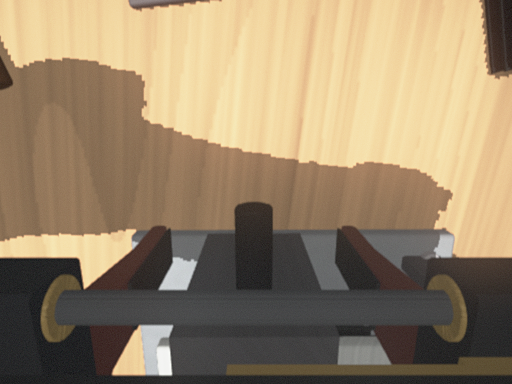

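The black grip is centred between the fingers (column 254). Closing now.

```bash
python3 -m crank '[[0.15,[0,0.1,0],0],[0.1,[0,0.1,0],0],[0,[0,0.1,0],0],[0,[0,0.1,0],0],[0,[0,0.1,0],0],[0,[0,0.1,0],0],[0,[0,0.1,0],0],[0,[0,0.1,0],0]]' 40
```

```text
t: 4.35
position: [516.3, 49.4, 85.7]
tcp_rot: [0.67, 0.743, 0.0, 0.0]
wrist_force: [-0.1, -0.9, -0.9]
opening: 16.8
```

```bash
python3 -m crank '[[0,[-0.1,1,0],0],[0,[-0.21,2,0],0],[0,[-0.36,3.5,0],0],[0,[-0.52,5,0],0],[0,[-0.68,6.5,0],0],[0,[-0.83,8,0],0],[0,[-0.98,9.4,0],0],[0,[-0.98,9.4,0],0]]'
python3 - <<'E'
from h import *
o=ctrl.get_obs();d=ctrl.get_image('wrist');print(o['position'],o['tcp_rot'],o['t'],o['wrist_force'],o['opening'])
cv2.imwrite('pics/w3.png',d['img']);t=ctrl.get_image('top');crop(t['img'],150,330,130,240,'pics/t3.png',4);np.savez('t3',**t)
E
```

```text
t: 5.35
position: [506.2, 144.9, 85.5]
tcp_rot: [0.669, 0.743, 0.0, -0.0]
wrist_force: [0.7, 0.2, -1.6]
opening: 16.7
[506.20480519 144.86240357  85.54574264] [ 6.68986117e-01  7.43274886e-01  4.01932411e-05 -1.32025057e-04] 5.35 [ 0.69301057  0.20434798 -1.5935808 ] 16.66270569919275
```

View pics/w3.png

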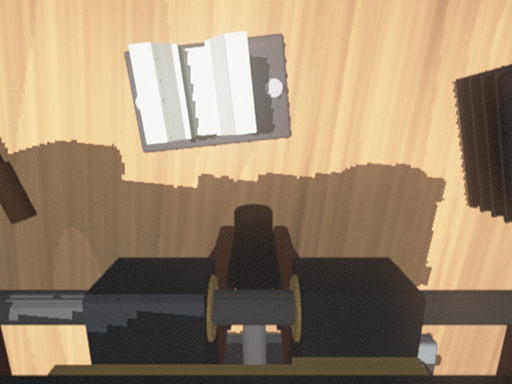

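View pics/t3.png

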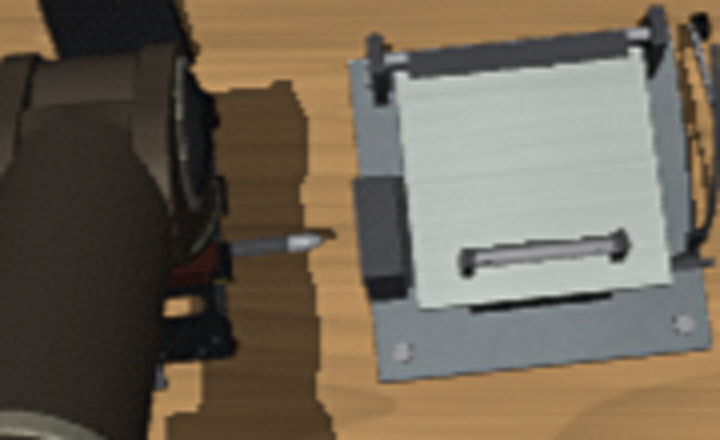

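The pin is out, with its tip clear of the cheek at crop (325,235), and the plate is still shut. I'll move over the bracket, turned to the notch yaw.

```bash
python3 -m crank '[[0,[-0.5,1.3,0.5],0.01],[0,[-1.5,3.8,1],0.03],[0,[-2.5,6.4,1],0.05],[0,[-3.5,8.9,1],0.08],[0,[-4.5,11.4,1],0.1],[0,[-5.1,12.9,1],0.107],[0,[-5.1,12.9,1],0.107],[0,[-5.1,12.9,1],0.107]]'
python3 - <<'E'
from h import *
o=ctrl.get_obs();d=ctrl.get_image('wrist');print(o['position'],o['tcp_rot'],o['t'],o['wrist_force'],o['opening'])
cv2.imwrite('pics/w4.png',d['img']);t=ctrl.get_image('top');crop(t['img'],110,260,150,250,'pics/t4.png',5);np.savez('t4',**t);np.savez('w4',E=wristE(o,d),**d)
s=ctrl.get_image('scene');crop(s['img'],280,420,140,250,'pics/s4.png',5);np.savez('s4',**s)
E
```

```text
t: 6.45
position: [455.9, 271.4, 95.8]
tcp_rot: [0.63, 0.777, -0.0, 0.0]
wrist_force: [-0.9, -0.6, -2.2]
opening: 17.2
[455.87235437 271.35833901  95.75289029] [ 6.29627806e-01  7.76896867e-01 -9.79142462e-05  2.72470704e-04] 6.45 [-0.85427117 -0.62502831 -2.20794692] 17.214817945627512
```

View pics/w4.png

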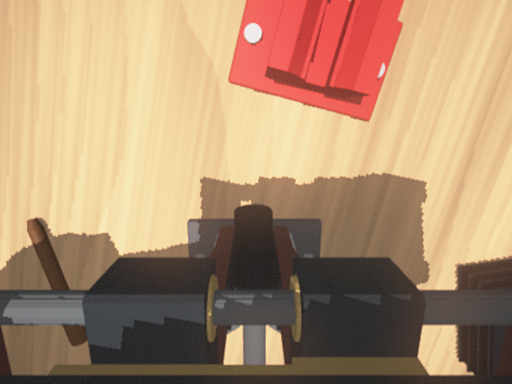

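View pics/t4.png

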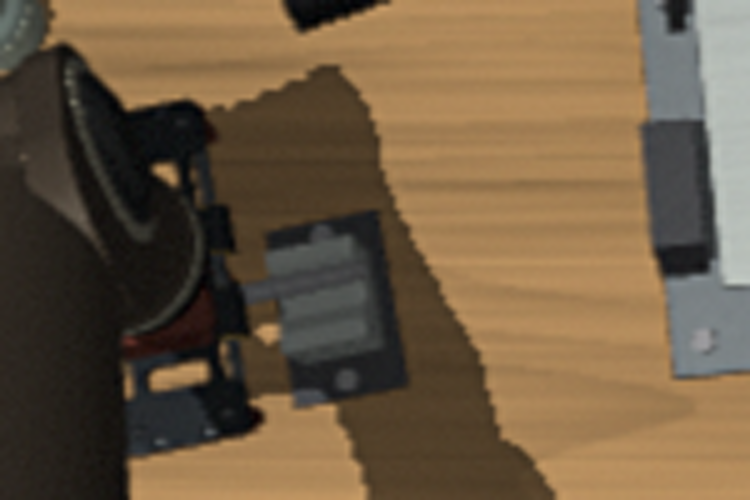

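View pics/s4.png

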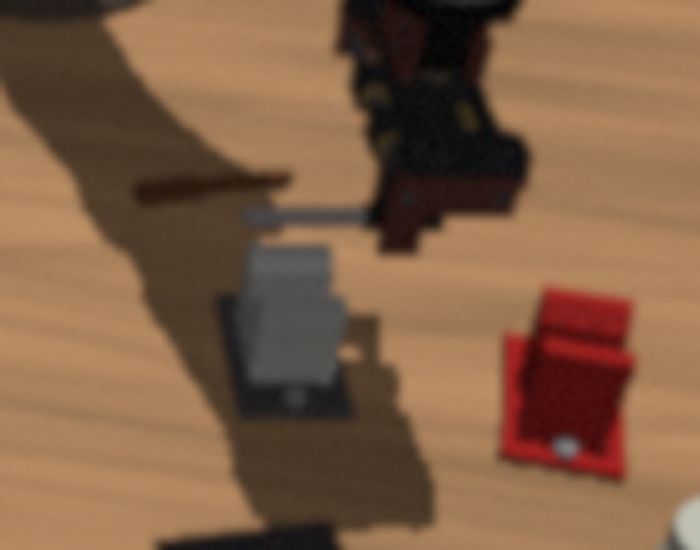

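The pin is level above the bracket: shank in the scene crop at (310,215), in the top crop at (310,285). I'll measure its axis against the notch.

Run:
```python
from h import *
c,s=np.cos(.211),np.sin(.211)
for n in ('t4','s4'):
    d=np.load(n+'.npz');W=cloud(d);X,Y,Z=W[...,0],W[...,1],W[...,2]
    x=(X-466.4)*c+(Y-221.8)*s;y=-(X-466.4)*s+(Y-221.8)*c
    m=(abs(x)<25)&(y<40)&(y>-60)&(Z>88)&(Z<125)
    print(n,m.sum(),'y range',y[m].min(),y[m].max())
    for a in range(-60,40,12):
        k=m&(y>=a)&(y<a+12)
        if k.sum()>1: print(a+6,k.sum(),'x %.1f'%np.median(x[k]),'z max/med %.1f %.1f'%(Z[k].max(),np.median(Z[k])))
o=ctrl.get_obs();p=o['position'];print('grasp in brk',(p[0]-466.4)*c+(p[1]-221.8)*s,-(p[0]-466.4)*s+(p[1]-221.8)*c)
```

```text
t4 107 y range -35.85469989554319 36.54106139392182
-30 19 x -1.0 z max/med 123.6 116.8
-18 19 x -0.7 z max/med 121.8 117.9
-6 19 x -0.1 z max/med 122.1 119.1
6 20 x -0.4 z max/med 124.6 119.5
18 17 x -0.5 z max/med 123.2 119.9
30 12 x -0.1 z max/med 121.5 117.4
s4 136 y range -39.44458735310119 39.92296957668958
-42 5 x 2.2 z max/med 116.6 112.8
-30 17 x 5.2 z max/med 121.1 115.5
-18 15 x 4.5 z max/med 118.0 114.0
-6 17 x 5.1 z max/med 118.8 114.6
6 19 x 5.6 z max/med 119.8 114.0
18 16 x 4.1 z max/med 119.4 114.4
30 20 x 6.4 z max/med 122.9 116.0
42 27 x 9.1 z max/med 123.3 116.9
grasp in brk 0.15374623938206256 50.615317336668745
```

The pin is level, aligned within about 0.5 mm and 0.003 rad, so lowering it.

```bash
python3 -m crank '[[0,[0,0.1,-1.5],0],[0,[0,0.1,-3],0],[0,[0,0.1,-4],0],[0,[0,0.1,-4.6],0],[0,[0,0.1,-5.1],0],[0,[0,0.1,-5.6],0],[0,[0,0.1,-5.6],0],[0,[0,0.1,-5.6],0]]'
python3 - <<'E'
from h import *
t=ctrl.get_image('top');crop(t['img'],140,240,170,250,'pics/t5.png',6)
s=ctrl.get_image('scene');crop(s['img'],300,400,160,240,'pics/s5.png',6)
E
```

```text
t: 7.6
position: [455.6, 273.5, 39.9]
tcp_rot: [0.629, 0.777, 0.0, 0.0]
wrist_force: [-0.2, 0.7, -0.8]
opening: 17.0
```

View pics/t5.png

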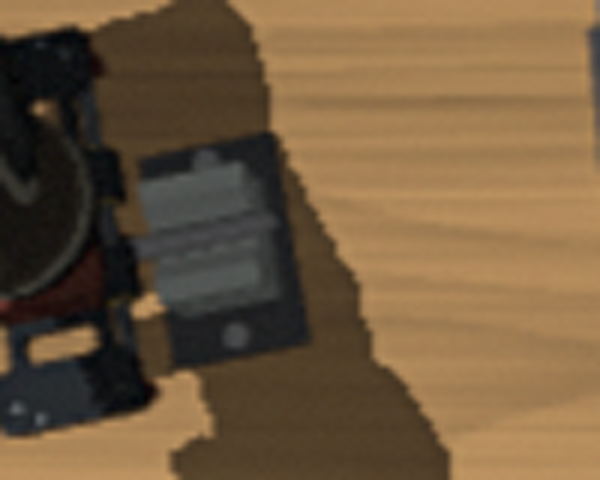

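View pics/s5.png

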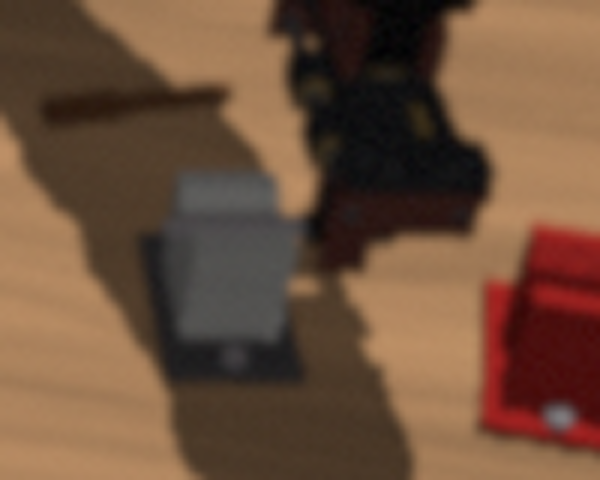

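The shank has entered the notch without contact force. Lowering the last few mm.

```bash
python3 -m crank '[[0,[0,0,-0.2],0],[0,[0,0,-0.4],0],[0,[0,0,-0.5],0],[0,[0,0,-0.6],0],[0,[0,0,-0.65],0],[0,[0,0,-0.65],0],[0,[0,0,-0.65],0],[0,[0,0,-0.65],0]]'
```

```text
t: 8.7
position: [455.5, 273.5, 33.3]
tcp_rot: [0.629, 0.777, 0.0, -0.0]
wrist_force: [-1.4, -0.1, 2.0]
opening: 17.3
```

```bash
python3 -m crank '[[0,[0,0,-0.05],0],[0,[0,0,-0.1],0],[0,[0,0,-0.1],0],[0.25,[0,0,-0.1],0],[0.35,[0,0,-0.1],0],[0.5,[0,0,-0.1],0],[0.5,[0,0,-0.1],0],[0.5,[0,0,-0.1],0]]'
python3 - <<'E'
from h import *
o=ctrl.get_obs();d=ctrl.get_image('wrist');print(o['position'],o['opening'],o['wrist_force'])
cv2.imwrite('pics/w6.png',d['img'])
E
```

```text
t: 9.7
position: [455.4, 273.4, 32.1]
tcp_rot: [0.629, 0.777, -0.0, 0.0]
wrist_force: [0.8, -0.3, 0.7]
opening: 44.4
[455.43407419 273.38895962  32.11428748] 44.39638996620079 [ 0.78917123 -0.28627682  0.67369586]
```

View pics/w6.png

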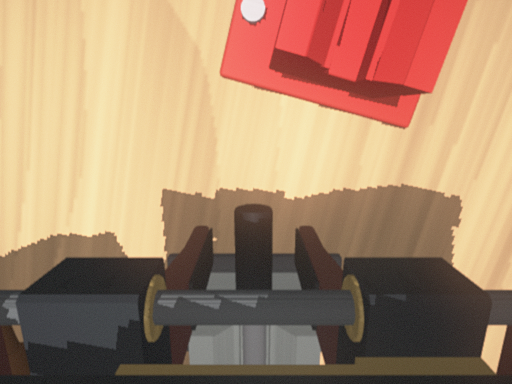

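The pin is released, with both fingers clear of the grip at (254,245). I'll retreat upward and check the seat.

```bash
python3 -m crank '[[0.5,[0,0,1.5],0],[0.5,[0,0,4],0],[0.5,[0,0,8],0],[0.7,[0,0,13],0],[1,[0,0,18],0],[1,[0,0,22],0],[1,[0,0,22],0],[1,[0,0,22],0]]'
python3 - <<'E'
from h import *
o=ctrl.get_obs()
t=ctrl.get_image('top');crop(t['img'],110,350,120,250,'pics/t7.png',3);np.savez('t7',**t)
s=ctrl.get_image('scene');crop(s['img'],160,420,140,260,'pics/s7.png',3);np.savez('s7',**s)
c,sn=np.cos(.211),np.sin(.211)
for d in (t,s):
    W=cloud(d);X,Y,Z=W[...,0],W[...,1],W[...,2]
    x=(X-466.4)*c+(Y-221.8)*sn;y=-(X-466.4)*sn+(Y-221.8)*c
    print('table',np.nanmedian(Z[(X>380)&(X<420)&(Y>100)&(Y<150)]))
    for a in range(-50,110,10):
        k=(abs(x)<12)&(y>=a)&(y<a+10)&(Z>30)&(Z<80)
        if k.sum()>1: print(a+5,k.sum(),'x %.1f'%np.median(x[k]),'z max %.1f'%Z[k].max())
E
```

```text
t: 10.75
position: [455.0, 273.2, 252.1]
tcp_rot: [0.629, 0.777, -0.0, -0.0]
wrist_force: [-0.4, 0.5, -0.1]
opening: 87.6
table 1.0684812646470618
-35 6 x -0.8 z max 63.2
-25 24 x -0.7 z max 62.3
-15 27 x 2.2 z max 71.0
-5 29 x 0.5 z max 65.3
5 27 x 0.7 z max 65.1
15 28 x 0.2 z max 66.0
25 21 x 0.1 z max 69.8
35 16 x -0.5 z max 62.6
45 24 x -1.8 z max 63.5
55 21 x -1.1 z max 64.9
65 21 x -0.9 z max 63.1
75 18 x -1.3 z max 62.3
table -1.0361322831669213
-35 7 x 5.4 z max 57.2
-25 23 x 1.5 z max 61.9
-15 16 x -6.5 z max 63.9
-5 18 x -7.9 z max 65.3
5 14 x -7.8 z max 64.8
15 14 x -6.2 z max 62.6
25 7 x -6.6 z max 57.0
35 19 x 6.3 z max 59.8
45 20 x 3.9 z max 58.3
55 21 x 6.7 z max 57.3
65 18 x 5.6 z max 57.2
75 13 x 3.5 z max 58.0
```

View pics/t7.png

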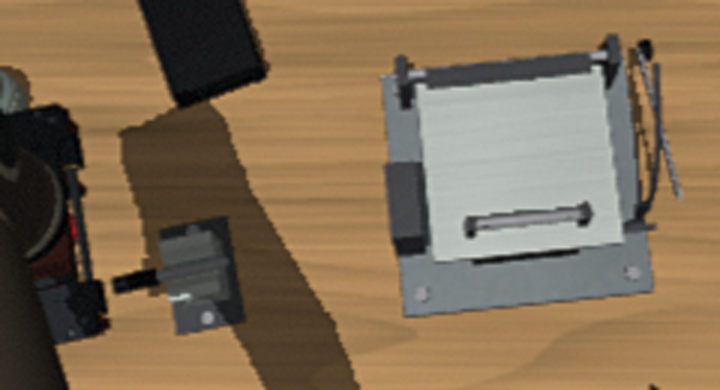

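View pics/s7.png

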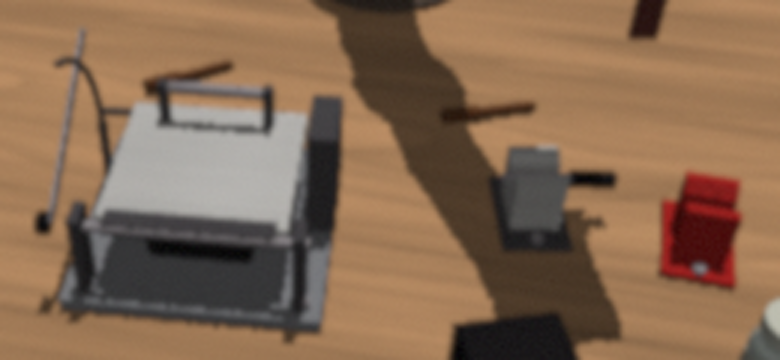

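The pin lies level in the notch: its top is about 60–63 mm, as expected for the 18 mm grip, and its x is within 1–2 mm. I'll move on toward the press with a wrist check on the way.

```bash
python3 -m crank '[[1,[0.6,-3,1],-0.02],[1,[1.2,-6,2],-0.04],[1,[1.8,-9.5,3],-0.06],[1,[2.4,-13,4],-0.08],[1,[3,-16.5,5],-0.1],[1,[3.6,-19,5],-0.107],[1,[3.6,-19,5],-0.107],[1,[3.6,-19,5],-0.107]]'
python3 - <<'E'
from h import *
o=ctrl.get_obs();d=ctrl.get_image('wrist');E=wristE(o,d);np.savez('w8',E=E,**d);cv2.imwrite('pics/w8.png',d['img'])
W=cloud(d,E);X,Y,Z=W[...,0],W[...,1],W[...,2]
c,sn=np.cos(.211),np.sin(.211)
x=(X-466.4)*c+(Y-221.8)*sn;y=-(X-466.4)*sn+(Y-221.8)*c
print(np.nanmedian(Z[(X>380)&(X<400)&(Y>150)&(Y<200)]))
for a in range(-50,110,10):
    k=(abs(x)<12)&(y>=a)&(y<a+10)&(Z>45)&(Z<64)
    if k.sum()>5: print(a+5,k.sum(),'x %.1f (%.1f %.1f)'%(np.median(x[k]),x[k].min(),x[k].max()),'z95 %.1f'%np.percentile(Z[k],95))
E
```

```text
t: 11.85
position: [491.2, 83.2, 302.3]
tcp_rot: [0.67, 0.742, 0.0, -0.0]
wrist_force: [0.5, 0.0, 0.4]
opening: 87.8
0.13787113807757123
-35 43 x 0.0 (-4.7 5.0) z95 58.6
-25 149 x -0.0 (-11.9 11.8) z95 62.1
-15 181 x 0.3 (-12.0 11.9) z95 62.6
-5 183 x 0.0 (-11.9 12.0) z95 62.3
5 190 x -0.3 (-12.0 11.8) z95 62.0
15 196 x -0.1 (-12.0 11.9) z95 62.6
25 149 x -0.1 (-12.0 12.0) z95 62.0
35 144 x -0.6 (-9.3 8.1) z95 59.2
45 156 x -0.3 (-9.4 8.5) z95 59.7
55 14 x -6.3 (-9.0 8.3) z95 58.5
```

View pics/w8.png

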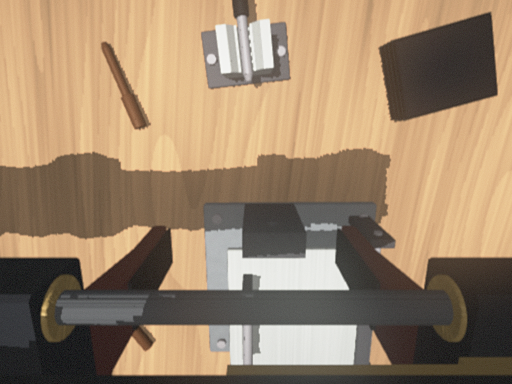

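The pin is seated: x is within 0.5 mm of the notch line and the shank is in the white notch at (245,50). Next is the index angle.

Run:
```python
from h import *
c,s=np.cos(.104),np.sin(.104)
for n in ('t7','s7','top0','scene0'):
    d=np.load(n+'.npz');W=cloud(d);X,Y,Z=W[...,0],W[...,1],W[...,2]
    x=(X-561)*c+(Y+93.3)*s;y=-(X-561)*s+(Y+93.3)*c
    m=(y<-112)&(y>-150)&(Z>30)&(x>-150)&(x<140)
    v,u=np.nonzero(m)
    a=np.arctan2(Z[m]-90,100-x[m]);r=np.hypot(Z[m]-90,100-x[m])
    print(n,m.sum())
    for i in np.argsort(r)[::max(1,m.sum()//45)]: print(u[i],v[i],'x%.0f y%.0f z%.0f r%.0f a%.2f'%(x[m][i],y[m][i],Z[m][i],r[i],a[i]),end=' | ')
    print()
crop(np.load('scene0.npz')['img'],165,225,140,245,'pics/arm_s.png',6)
crop(np.load('top0.npz')['img'],300,350,125,215,'pics/arm_t.png',6)
```

```text
t7 254
323 136 x102 y-129 z95 r5 a1.90 | 322 139 x94 y-126 z93 r7 a0.47 | 326 139 x92 y-137 z94 r9 a0.48 | 325 140 x90 y-134 z92 r10 a0.22 | 325 133 x109 y-136 z98 r12 a2.46 | 323 135 x103 y-129 z102 r13 a1.78 | 326 138 x93 y-136 z102 r14 a1.04 | 323 142 x83 y-127 z98 r18 a0.42 | 324 142 x79 y-127 z112 r31 a0.81 | 324 146 x68 y-126 z110 r38 a0.56 | 326 148 x59 y-129 z118 r50 a0.61 | 326 149 x55 y-128 z125 r57 a0.65 | 326 152 x45 y-126 z129 r68 a0.62 | 327 154 x37 y-127 z136 r78 a0.63 | 330 162 x9 y-129 z156 r112 a0.63 | 331 165 x-1 y-129 z164 r126 a0.63 | 332 168 x-10 y-130 z164 r132 a0.59 | 331 170 x-17 y-126 z171 r142 a0.61 | 324 187 x-47 y-113 z93 r147 a0.02 | 328 147 x34 y-117 z223 r148 a1.11 | 327 177 x-32 y-115 z158 r149 a0.48 | 328 175 x-28 y-117 z167 r150 a0.54 | 328 160 x4 y-115 z205 r150 a0.87 | 326 186 x-48 y-116 z114 r150 a0.16 | 325 187 x-50 y-114 z106 r150 a0.11 | 329 147 x33 y-119 z225 r151 a1.11 | 329 164 x-6 y-118 z198 r151 a0.80 | 327 176 x-31 y-114 z166 r151 a0.53 | 328 181 x-41 y-118 z146 r151 a0.38 | 328 176 x-31 y-116 z166 r152 a0.53 | 326 187 x-50 y-116 z110 r1
[... 5617 characters left out ...]
189 165 x-25 y-117 z167 r146 a0.55 | 195 188 x-45 y-116 z66 r147 a-0.17 | 195 186 x-46 y-116 z73 r147 a-0.12 | 193 175 x-45 y-117 z116 r147 a0.18 | 194 189 x-45 y-120 z61 r147 a-0.20 | 195 187 x-47 y-117 z68 r148 a-0.15 | 194 186 x-47 y-120 z71 r149 a-0.13 | 187 161 x-10 y-116 z191 r149 a0.75 | 178 161 x48 y-119 z231 r150 a1.22 | 196 191 x-46 y-115 z52 r151 a-0.25 | 196 194 x-44 y-116 z41 r152 a-0.32 | 196 188 x-51 y-115 z60 r154 a-0.19 | 195 196 x-46 y-121 z32 r157 a-0.38 | 186 158 x-38 y-128 z181 r165 a0.58 | 197 178 x-67 y-113 z88 r167 a-0.01 | 196 176 x-70 y-117 z93 r170 a0.02 | 187 156 x-49 y-128 z181 r174 a0.55 | 187 153 x-56 y-130 z186 r183 a0.55 | 187 149 x-59 y-129 z198 r192 a0.60 |
```

View pics/arm_s.png

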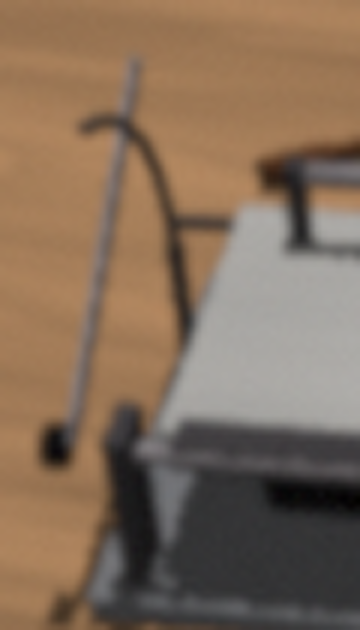

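View pics/arm_t.png

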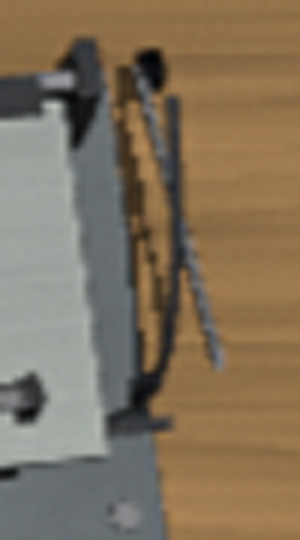

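The strip's face points cluster at about 0.6 rad; I'll fit its line.

Run:
```python
from h import *
c,s=np.cos(.104),np.sin(.104)
for n in ('t7','s7','top0','scene0'):
    d=np.load(n+'.npz');W=cloud(d);X,Y,Z=W[...,0],W[...,1],W[...,2]
    x=(X-561)*c+(Y+93.3)*s;y=-(X-561)*s+(Y+93.3)*c
    r=np.hypot(Z-90,100-x);a=np.arctan2(Z-90,100-x)
    m=(y<-124)&(y>-134)&(r>25)&(r<195)&(a>.4)&(a<.95)
    P=np.stack([100-x[m],Z[m]-90],-1).astype(np.float32)
    l=cv2.fitLine(P,cv2.DIST_HUBER,0,.01,.01).ravel(); sl=np.arctan2(l[1],l[0])%np.pi
    q=(r[m]>100); off=l[3]-l[2]*np.tan(sl)
    print(n,m.sum(),'slope %.3f'%sl,'median a far %.3f'%np.median(a[m][q]),'z offset at hinge %.1f'%off)
```

```text
t7 82 slope 0.574 median a far 0.601 z offset at hinge 5.0
s7 119 slope 0.569 median a far 0.599 z offset at hinge 5.3
top0 82 slope 0.565 median a far 0.597 z offset at hinge 5.8
scene0 120 slope 0.566 median a far 0.597 z offset at hinge 5.8
```

The strip slope is about 0.57; the 5 mm offset is its upper edge, so the index is about 0.567. Moving over the bar.

```bash
python3 -m crank '[[1,[0.2,-3,0],0],[1,[0.4,-7,0],0],[1,[0.6,-11,0],0],[1,[0.8,-15,-1],0],[1,[1,-18.3,-5],0],[1,[1,-18.3,-8],0],[1,[1,-18.3,-10],0],[1,[1,-18.3,-10],0]]' 40
python3 - <<'E'
from h import *
o=ctrl.get_obs();d=ctrl.get_image('wrist');E=wristE(o,d);cv2.imwrite('pics/w9.png',d['img']);print(o['position'],o['tcp_rot'])
E
```

```text
t: 12.9
position: [500.6, -98.6, 200.9]
tcp_rot: [0.669, 0.743, -0.001, -0.001]
wrist_force: [0.2, 0.3, 0.1]
opening: 88.1
[500.63479214 -98.63697834 200.88354202] [ 0.66930046  0.74299012 -0.00117097 -0.00109702]
```

View pics/w9.png

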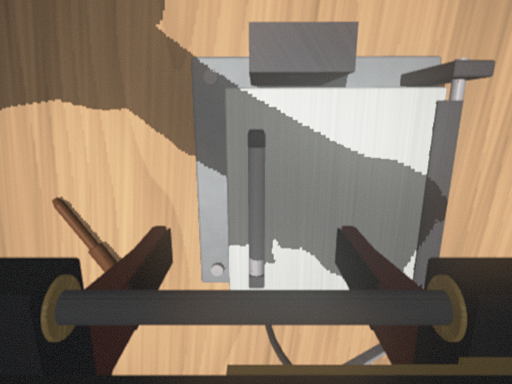

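The bar is centred under the tool: it spans rows 130–285, mid row about 207 (expected 211), at column 257, so about 2 mm toward +x. I'll descend and close.

```bash
python3 -m crank '[[1,[0.15,-0.1,-3],0],[1,[0.15,-0.1,-6],0],[1,[0.15,-0.1,-7.8],0],[1,[0.15,-0.1,-8.45],0],[1,[0.15,-0.1,-8.45],0],[0.5,[0.15,-0.1,-8.45],0],[0.2,[0.15,-0.1,-8.45],0],[0.1,[0.15,-0.1,-8.45],0]]' 40
python3 -m crank '[[0,[0,0,0],0],[0,[0,0,0],0],[0,[0,0,0],0],[0,[0,0,0],0],[0,[0,0,0],0],[0,[0,0,0],0],[0,[0,0,0],0],[0,[0,0,0],0]]' 40
python3 - <<'E'
from h import *
o=ctrl.get_obs();d=ctrl.get_image('wrist');cv2.imwrite('pics/w10.png',d['img'])
E
```

```text
t: 13.95
position: [503.1, -100.6, 118.0]
tcp_rot: [0.67, 0.743, 0.0, 0.0]
wrist_force: [-0.1, 0.1, -0.1]
opening: 61.6
t: 14.95
position: [502.6, -100.6, 117.6]
tcp_rot: [0.67, 0.743, -0.0, -0.0]
wrist_force: [-3.0, -0.4, 1.7]
opening: 11.1
```

View pics/w10.png

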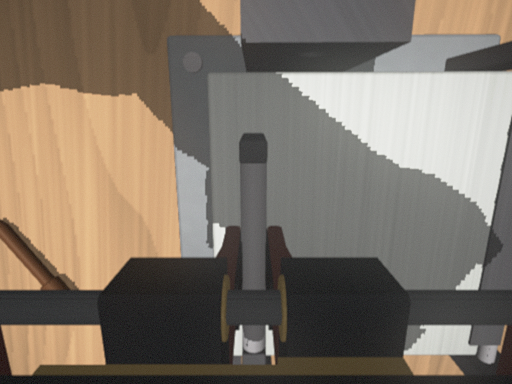

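The bar is held (opening 11 mm). I'll compute the arc waypoints.

Run:
```python
import numpy as np
for t in [.03,.07,.11,.15,.19,.23,.27,.30,.34,.38,.42,.46,.50,.53,.55,.567]:
    dx=-160*np.cos(t)+45*np.sin(t)+160;dz=160*np.sin(t)+45*np.cos(t)-45
    print(t,np.round([dx*.09946,dx*.01037,dz/10],2))
```

```text
0.03 [0.14 0.01 0.48]
0.07 [0.35 0.04 1.11]
0.11 [0.59 0.06 1.73]
0.15 [0.85 0.09 2.34]
0.19 [1.13 0.12 2.94]
0.23 [1.44 0.15 3.53]
0.27 [1.77 0.18 4.1 ]
0.3 [2.03 0.21 4.53]
0.34 [2.4  0.25 5.08]
0.38 [2.8  0.29 5.61]
0.42 [3.21 0.33 6.13]
0.46 [3.64 0.38 6.64]
0.5 [4.09 0.43 7.12]
0.53 [4.45 0.46 7.47]
0.55 [4.69 0.49 7.7 ]
0.567 [4.89 0.51 7.89]
```

```bash
python3 -m crank '[[0,[0.14,0.01,0.48],0],[0,[0.35,0.04,1.11],0],[0,[0.59,0.06,1.73],0],[0,[0.85,0.09,2.34],0],[0,[1.13,0.12,2.94],0],[0,[1.44,0.15,3.53],0],[0,[1.77,0.18,4.1],0],[0,[2.03,0.21,4.53],0]]' 40
```

```text
t: 16.0
position: [522.2, -98.5, 163.2]
tcp_rot: [0.67, 0.742, -0.001, -0.001]
wrist_force: [-6.9, -1.4, -2.9]
opening: 10.9
```

```bash
python3 -m crank '[[0,[0.37,0.04,0.55],0],[0,[0.77,0.08,1.08],0],[0,[1.18,0.12,1.6],0],[0,[1.61,0.17,2.11],0],[0,[2.06,0.22,2.59],0],[0,[2.42,0.25,2.94],0],[0,[2.66,0.28,3.17],0],[0,[2.86,0.3,3.36],0]]' 40
python3 - <<'E'
from h import *
o=ctrl.get_obs();print(o['position'],o['wrist_force'])
for n in ('top','scene'):
    d=ctrl.get_image(n);np.savez(n+'11',**d);cv2.imwrite(f'pics/{n}11.png',d['img'])
E
```

```text
t: 17.0
position: [549.0, -95.6, 197.1]
tcp_rot: [0.67, 0.742, -0.001, -0.003]
wrist_force: [-14.7, 0.2, 8.5]
opening: 10.8
[549.04757198 -95.64097793 197.092392  ] [-14.7156906    0.23041253   8.51203873]
```

```bash
cat > ang.py <<'E'
from h import *
import sys
c,s=np.cos(.104),np.sin(.104)
for n in sys.argv[1:]:
    d=np.load(n+'.npz');W=cloud(d);X,Y,Z=W[...,0],W[...,1],W[...,2]
    x=(X-561)*c+(Y+93.3)*s;y=-(X-561)*s+(Y+93.3)*c
    r=np.hypot(Z-90,100-x);a=np.arctan2(Z-90,100-x)
    m=(y<-124)&(y>-134)&(r>25)&(r<195)&(a>.4)&(a<.95)
    P=np.stack([100-x[m],Z[m]-90],-1).astype(np.float32)
    l=cv2.fitLine(P,cv2.DIST_HUBER,0,.01,.01).ravel()
    print(n,'index',m.sum(),'slope %.3f'%(np.arctan2(l[1],l[0])%np.pi))
    for lo,hi in ((-88,88),(-88,-55),(55,88)):
        th=.57
        for _ in range(5):
            u=(100-x)*np.cos(th)+(Z-90)*np.sin(th);v=-(100-x)*np.sin(th)+(Z-90)*np.cos(th)
            k=(y>lo)&(y<hi)&(u>10)&(u<170)&(abs(v-5)<8)
            if k.sum()<20: break
            P=np.stack([100-x[k],Z[k]-90],-1).astype(np.float32)
            l=cv2.fitLine(P,cv2.DIST_HUBER,0,.01,.01).ravel(); th=np.arctan2(l[1],l[0])%np.pi
            if th>1.5: th-=np.pi
        print('  plate',lo,hi,k.sum(),'%.3f'%th)
E
python3 ang.py top11 scene11
```

```text
top11 index 80 slope 0.560
  plate -88 88 298 0.550
  plate -88 -55 207 0.555
  plate 55 88 63 0.486
scene11 index 121 slope 0.551
  plate -88 88 3299 0.546
  plate -88 -55 600 0.550
  plate 55 88 665 0.549
```

View pics/scene11.png

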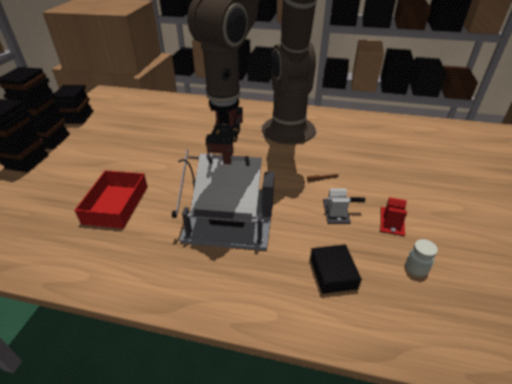

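View pics/top11.png

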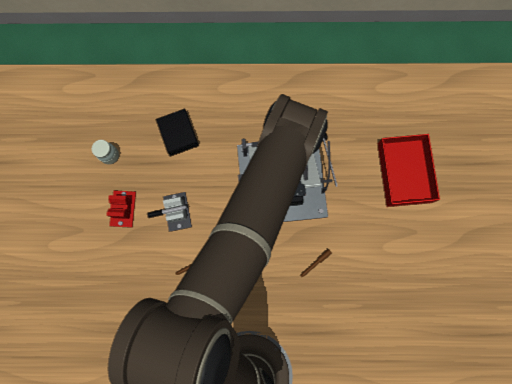

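The plate reads 0.55 and the index about 0.56. The force of about 16 N is mostly radial from arc mismatch, and raising z by about 2.5 mm relieves it and adds about 0.01 rad. The pin is still in the bracket at (175,211) in the top view.

```bash
python3 -m crank '[[0,[0,0,0.05],0],[0,[0,0,0.1],0],[0,[0,0,0.15],0],[0,[0,0,0.2],0],[0,[0,0,0.25],0],[0,[0,0,0.25],0],[0,[0,0,0.25],0],[0,[0,0,0.25],0]]' 40
python3 - <<'E'
from h import *
o=ctrl.get_obs();print(o['position'],o['wrist_force'],abs(o['qvel']).max())
for n in ('top','scene'):
    d=ctrl.get_image(n);np.savez(n+'12',**d)
    crop(d['img'],*( (140,200,185,240) if n=='top' else (165,365,140,260)),f'pics/{n}12.png',10 if n=='top' else 4)
E
python3 ang.py top12 scene12
```

```text
t: 18.1
position: [551.4, -95.4, 199.4]
tcp_rot: [0.67, 0.743, -0.0, -0.0]
wrist_force: [-6.3, 0.7, 0.7]
opening: 10.8
[551.40384396 -95.41545571 199.42054118] [-6.28970569  0.66937562  0.68910744] 0.0016849592339649073
top12 index 77 slope 0.572
  plate -88 88 296 0.565
  plate -88 -55 216 0.572
  plate 55 88 56 0.550
scene12 index 119 slope 0.561
  plate -88 88 3327 0.563
  plate -88 -55 605 0.561
  plate 55 88 668 0.563
```

View pics/scene12.png

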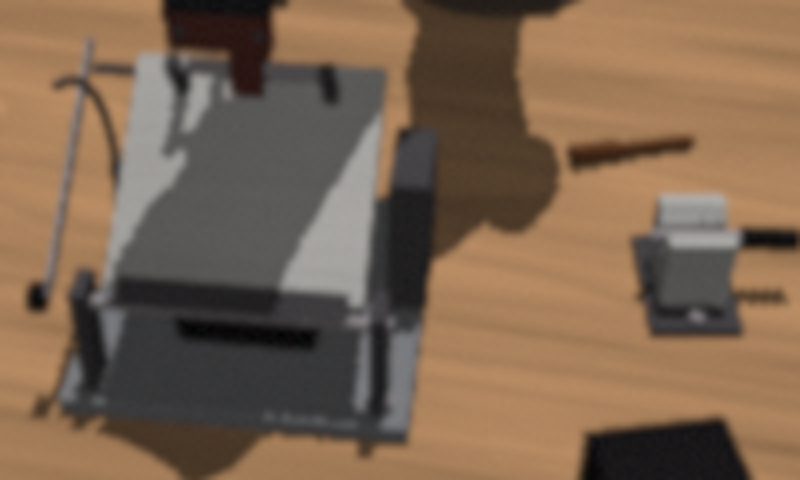

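View pics/top12.png

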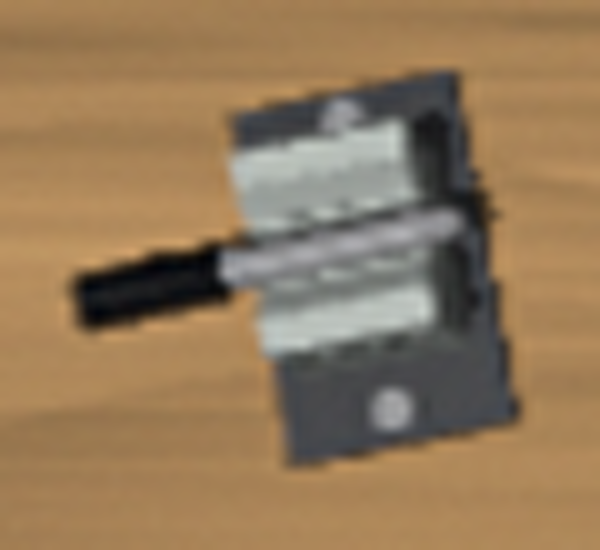

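The plate is at 0.563–0.572 and the index at 0.561–0.572, with the arm still. The pin's shank lies in the notch at top crop (340,245). Handing in.

```bash
python3 -c "
from workcell import ctrl
o=ctrl.get_obs();print(o['t'],o['opening'],abs(o['qvel']).max());print(ctrl.sign_off())"
```

```text
18.2 10.65089654190079 0.0012343305919498284
the job is handed in; nothing more can be done
None
```

I drew the pin about 96 mm out of the press and parked and released it in the grey bracket's notch. I then gripped the plate's bar at a set 40 N, raised the plate on its arc to the index arm, and handed in at t = 18.2 s still holding it.

Last checks:
- **Pin:** level in the notch, within about 1 mm of the notch line. Its middle is about 3 mm off along the notch, well inside the 25 mm allowed.
- **Plate against index arm:** the scene camera gave 0.563 and 0.561 rad, the top camera 0.565–0.572 and 0.572. That is within about 0.01 rad, against the 0.06 allowed.
- **Hold:** the arm was still, and the outside force on the wrist was about 6 N.
- **Bystanders:** the wallets, tray and jar looked unmoved, though I did not measure them. The index slope stayed within its measurement noise (0.551–0.574) throughout.

**Disagreements:**
- The top camera's narrow strip on the pin side read 0.486, then 0.550 rad. The arm hid most of it, so few points were left.
- The press centre differed by 1–2 mm between the fits I made.
- The index angle rests on the fitted slope. The raw angle about the hinge read about 0.60, because the cameras see the strip's upper edge.

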